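# Weigh out the tea ball and offer the dish to the mug

## Robot

A 6-joint arm with a two-finger parallel gripper is mounted at the origin on a cart in front of the work surface, level with it; the furniture and walls round the work are solid. World frame = base frame: x ahead of the robot, y to its left, z up, the work surface at z = 0. Lengths are in m, angles in degrees, forces in N, time in s.
With the tool pointing down it reaches from about 0.4 to 0.825 m from the base axis. Payload 7 kg.
Tool frame: the origin (TCP) lies between the finger pads; the fingertips stand 11 mm ahead of it and the grasp point (between the pads) lies 8 mm behind it; z points along the fingers, y is the direction in which the jaws open and shut (so a half turn about z gives the same grasp; the last joint's range is limited). The gripper opens to 88 mm and grips with 3 to 60 N. Pads are 19 mm wide; open, the fingers measure 130 mm over their backs; the gripper's body (78 mm by 193 mm) begins 47 mm behind the grasp point.
Start: joints at [-54.139, 20.546, 0.682, 0, -70.136, -16.507], TCP at [0.224, -0.637, 0.238] pointing down, gripper open.
Joint ranges: [-176.03, 176.03], [-82.01, 121.73], [-58.28, 71.71], [-173.87, 95.51], [-174.79, -0.11], [-173.66, 173.66]. Speed limits (degrees/s): [136.94, 136.94, 172.46, 180, 180, 180].

## Interface

Orientations are given as [roll, pitch, yaw] about the fixed x, y, z axes, in that order (R = Rz(yaw) Ry(pitch) Rx(roll)).
In Python, from plant import r gives the robot as it stands.
- The arm moves only by the shell command python3 -m inch 'ROWS' [OPENING] [FORCE]. ROWS is JSON, a list of rows, each an object of numbers: "x", "y", "z": the shift along the tool's x, y, z as a fraction of full scale; "yaw": the turn about the tool's z as a fraction of full scale. In form: [{"x": .., "y": .., "z": .., "yaw": ..}, ...]. A call has 1 to 5 rows; each row shifts and turns the pose as measured when the row begins, along the tool's axes as they then stand; what a row does not reach is not made up. Full scale, the value 1, is 0.025 m for a shift and 4 degrees for a turn. A row lasts 1/12 s, in which the tool goes at most 41.7 mm and 7.16 degrees, less where a joint would pass 70% of its speed; a pose out of reach is approached as far as the arm can. A call with a number of a shift or a turn outside -1 to 1 is refused whole. A call with a gripper value outside its range is refused whole. OPENING is the opening, from -1 (shut) to 1 (fully open), set as the call begins (- or left out, the last holds). The fingers move at their own pace and stop on an object; FORCE is the grip in N (left out, the last holds). Time passes only in rows, so rows that do not move let the fingers close. It gives the time, the measured TCP pose, the force and the opening at its end, in the units of the state.
- r.get_state(): the state, without advancing time (a new reading comes with each control period).
- r.capture(name): name is "scene" or "top" or "wrist"; returns (picture, depth): 400x640x3 uint8, red, green, blue; 400x640 float32, m along the optical axis (not along the pixel's ray), 0 where there is no reading.
- r.camera_info(name): a dict with "mtx" (3x3 intrinsics, pixels), "pose" (4x4, takes a point from camera to world coordinates). Camera axes: x right, y down, z forward; pixel columns grow to the right and rows downward; lengths in m; the calibration is good to about 2 mm. A picture is of the moment at which its call begins: read the wrist's pose just before it. camera_info takes no time and is no camera call; for the wrist camera it gives the pose at the moment of the call.
- r.close_job(): hands the job in, once; it reports no verdict.
The state is a dict: "time_s": time; "joints": joint angles; "qd": joint speeds; "joint_torque": joint torques, N m; "tcp_pos": TCP position; "eef_rot": TCP orientation; "contact_force": force on the tool from outside, world axes, zero at the start; "moment": the same for the moment, N m; "gripper_width": finger opening in m.
Only numpy, scipy, OpenCV 4.12 (cv2) and the standard library are available. Lean on these libraries where they do the work, as an engineer would, in place of code of your own. Each camera call takes 0.05 s, during which the arm holds its last target. There are 200 camera calls.

## Task

Ready the kitchen scale with its keys, one at a time: green to wake it, then yellow for the units, then red to zero it. Then lift the blue dish by the wooden grip of its handle, straight up about 10 cm off the scale, and only then turn it about a quarter turn so that its pouring lip points at the speckled mug, all the while level, over the scale and with the steel ball untouched in the middle of the dish. Finish still holding the dish up there, level and at rest with the lip towards the mug; do not put it down, and leave the mug and the salt crock where they stand.

Things in the scene. Friction and masses are not known exactly. Their poses are not given: they have to be found in the camera images.
- scale: black kitchen scale, fixed, 255 x 172 mm, with a round steel platform of 140 mm diameter whose top is 30 mm above the worktop. Origin on the worktop (z = 0) under the platform's centre; z up; its three keys stand in a row 137 mm from the origin along its -x axis, on a front panel whose top is 23 mm high.
- key_green (a joint): travel of the middle key, green: 0 up, 0.006 m fully down. Spring key 24 mm across in a grey collar of 40 mm diameter and 12 mm height; begins to move at about 1.4 N, fully down at 4.5 N, springs back. Counts as pressed beyond 0.004 m.
- key_yellow (a joint): travel of the yellow key (on the scale's +y side, 50 mm from the green one); same kind of key.
- key_red (a joint): travel of the red key (on the scale's -y side, 50 mm from the green one); same kind of key.
- key_green_top (a point): centre of the top face of the green key, 44 mm above the worktop when up; it moves straight down when pressed.
- key_yellow_top (a point): centre of the top face of the yellow key, as the green one.
- key_red_top (a point): centre of the top face of the red key, as the green one.
- dish: blue dished plate, 140 mm across and 22 mm high, loose, about 0.16 kg, standing on the scale's platform on a round foot of 72 mm diameter. Origin at the centre of its underside; x axis towards its pouring lip (a flat spout that ends 97 mm from the centre), z up. Its inner floor is flat to 12 mm from the centre (10 mm above the origin), then rises outward at 10 degrees. A thin steel bail handle arches over it in its y-z plane, feet at the rim.
- dish_grip (a point): centre of the wooden grip at the top of the dish's handle, 105 mm above the dish's origin on its axis. The grip bar is 14 mm thick (along the dish's x), 64 mm long (along the dish's y), 16 mm high: pinch it from above across its thickness. 50 mm of free height lies between its underside and the ball.
- dish_lip (a point): tip of the pouring lip, 95 mm from the dish's axis along its x, 20 mm above its origin.
- tea_ball_center (a point): centre of the loose steel tea ball, 36 mm diameter, 30 g, lying in the middle of the dish; rolls easily.
- mug_axis (a point): speckled off-white mug, loose, 86 mm diameter, 90 mm high, with a handle at its side; the point lies on the axis of its cylinder, 45 mm up. It stands to the left or right of the scale, the salt crock on the other side.
- salt_crock_axis (a point): cream open salt crock, loose, 110 mm diameter, 56 mm high; the point lies on its axis, half-way up.

How it is judged:
By the outcome, as a careful person would: the job done as asked, in the order asked, and still so for the second after the job is handed in, while the arm keeps its last pose, push and grip.
It also fails if it takes over 67 s, if anything falls off the work surface, if the arm or the gripper's body presses on something with over 40 N, if the wrist force passes 120 N, or if a joint passes its speed limit or range.

## Working session

There is one attempt and no reset: what is moved stays moved. The work goes in short steps, Python scripts to look and compute and a shell command to move; the robot and the scene stay as the last step left them, time stands still between calls to the robot, and variables do not carry over. Pictures are saved under pics/ and viewed, about 8 in all and at most 12, crops included, and the job is handed in when it is done.

```bash
mkdir -p pics; ls
python3 - <<'E'
from plant import r
import cv2,numpy as np
for n in ("scene","top"):
    p,d=r.capture(n); cv2.imwrite(f"pics/{n}0.png",p[:,:,::-1]); np.savez(f"{n}0.npz",p=p,d=d,**r.camera_info(n))
    print(n,r.camera_info(n)["pose"].round(3).tolist() if hasattr(r.camera_info(n)["pose"],"round") else r.camera_info(n))
print(r.get_state())
E
```

```text
pics
scene [[-0.841, -0.195, 0.504, 0.035], [-0.54, 0.347, -0.767, 0.828], [-0.026, -0.917, -0.397, 0.537], [0.0, 0.0, 0.0, 1.0]]
top [[0.003, -0.986, 0.167, 0.403], [-1.0, -0.003, -0.0, 0.044], [0.001, -0.167, -0.986, 1.086], [0.0, 0.0, 0.0, 1.0]]
{'time_s': 0.1, 'joints': array([-5.41384991e+01,  2.05879696e+01,  6.39861363e-01, -1.74754633e-02,
       -7.01346872e+01, -1.65080740e+01]), 'qd': array([ 0.03844241, -0.0926583 ,  0.13798518,  0.03964796, -0.02383998,
       -0.00451692]), 'joint_torque': array([-7.41786589e-04, -5.84165204e+01,  2.93756765e+01,  7.01547503e+00,
        1.02068853e-02, -7.44556382e-05]), 'tcp_pos': array([ 0.2235481 , -0.63647702,  0.23671634]), 'eef_rot': array([ 1.79915949e+02, -7.77675143e-03, -1.60652518e+02]), 'contact_force': array([-0.33336456, -0.15975993, -0.30406538]), 'moment': array([ 0.00970446, -0.00158149, -0.02558785]), 'gripper_width': 0.08774769228765027}
```

View pics/scene0.png

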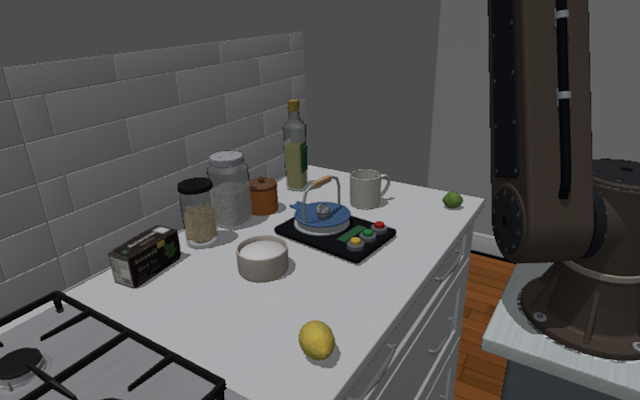

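View pics/top0.png

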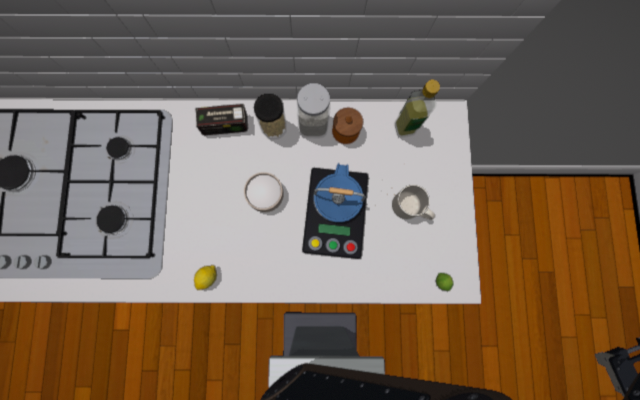

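The scene view shows the dish on the scale with its grip near (321,182), the keys at yellow (356,243), green (368,236) and red (379,227), and the mug at (366,188). In the top view the keys are at (315,243), (333,245) and (350,247), the grip at (341,191), the lip at about (342,168) pointing away from the robot, the mug at (411,203) on the right (-y) and the crock at (264,192) on the left.

```bash
cat > h.py <<'E'
import numpy as np,cv2
def ray(K,T,uv):
    d=T[:3,:3]@np.linalg.inv(K)@np.array([uv[0],uv[1],1.]); return T[:3,3],d
def plane(K,T,uv,z):
    o,d=ray(K,T,uv); return o+d*(z-o[2])/d[2]
def tri(a,b):
    A=[];B=[]
    for o,d in (a,b):
        d=d/np.linalg.norm(d);P=np.eye(3)-np.outer(d,d);A.append(P);B.append(P@o)
    x=np.linalg.solve(sum(A),sum(B)); res=[np.linalg.norm(P@x-q) for P,q in zip(A,B)]
    return x,max(res)
def blob(p,lo,hi,roi):
    x0,y0,x1,y1=roi; h=cv2.cvtColor(p,cv2.COLOR_RGB2HSV)[y0:y1,x0:x1]
    m=cv2.inRange(h,np.array(lo),np.array(hi)); n,l,s,c=cv2.connectedComponentsWithStats(m)
    if n<2: return None,0,None
    i=1+s[1:,4].argmax(); ys,xs=np.where(l==i)
    return c[i]+[x0,y0],s[i,4],np.c_[xs+x0,ys+y0]
E
python3 - <<'E'
from h import *
S={n:np.load(n+"0.npz") for n in("scene","top")}
L={"yellow":((20,120,90),(35,255,255)),"green":((55,120,50),(85,255,255)),"red":((172,120,60),(180,255,255)),"grip":((8,80,100),(18,255,255)),"blue":((100,90,40),(118,255,255))}
roi={"scene":{"yellow":(345,230,365,252),"green":(360,228,376,244),"red":(371,218,390,234),"grip":(305,170,335,192),"blue":(280,195,360,240)},
"top":{"yellow":(305,236,325,252),"green":(325,238,342,252),"red":(342,240,360,254),"grip":(310,180,370,200),"blue":(300,155,372,225)}}
for k,(lo,hi) in L.items():
    c={}
    for n in S:
        uv,a,pts=blob(S[n]["p"],lo,hi,roi[n][k]); c[n]=uv; print(k,n,uv,a)
        if n=="top" and k in("grip","blue") and a: print(cv2.minAreaRect(pts.astype(np.float32)),pts[pts[:,1].argmin()])
        if n=="top" and a:
            z={"grip":.135,"blue":.05}.get(k,.044); print("  plane",plane(S[n]["mtx"],S[n]["pose"],uv,z).round(4))
    if all(v is not None for v in c.values()):
        x,e=tri(*[ray(S[n]["mtx"],S[n]["pose"],c[n]) for n in S]); print("  TRI",k,x.round(4),round(e,4))
t=S["top"]
K,T=t["mtx"],t["pose"]
# mug/crock from depth
d=t["d"]; vv,uu=np.mgrid[:400,:640]
P=np.stack([(uu-K[0,2])/K[0,0]*d,(vv-K[1,2])/K[1,1]*d,d],-1)@T[:3,:3].T+T[:3,3]
for n,(x0,y0,x1,y1) in {"mug":(385,175,445,235),"crock":(240,168,290,218),"dish":(300,155,372,225)}.items():
    q=P[y0:y1,x0:x1].reshape(-1,3); 
    for lo,hi in((.08,.1),(.05,.062),(.045,.056),(.12,.15)):
        m=q[(q[:,2]>lo)&(q[:,2]<hi)&(d[y0:y1,x0:x1].ravel()>0)]
        if len(m)>10: (c,rad)=cv2.minEnclosingCircle(m[:,:2].astype(np.float32)); print(n,lo,len(m),np.round(c,4),round(rad,4),m.mean(0).round(4))
big=cv2.resize(t["p"][140:265,235:445],None,fx=3.8,fy=3.8,interpolation=cv2.INTER_CUBIC);cv2.imwrite("pics/top_crop.png",big[:,:,::-1])
E
```

```text
yellow scene [354.84057971 240.43478261] 69
yellow top [314.84615385 242.63461538] 52
  plane [0.4644 0.0337 0.044 ]
  TRI yellow [0.4654 0.0341 0.0413] 0.001
green scene [366.45714286 231.74285714] 70
green top [332.64583333 244.64583333] 48
  plane [ 0.4589 -0.0161  0.044 ]
  TRI green [ 0.4608 -0.0153  0.0418] 0.002
red scene [380.5 228. ] 2
red top [353.25 244.5 ] 4
  plane [ 0.4595 -0.0737  0.044 ]
  TRI red [ 0.4586 -0.0767  0.0249] 0.002
grip scene [319.96 179.74] 50
grip top [340.45945946 190.97297297] 111
((340.4999694824219, 191.0), (23.334524154663086, 4.666904926300049), 8.13010311126709) [330 188]
  plane [ 0.5937 -0.0322  0.135 ]
  TRI grip [ 0.5949 -0.0306  0.1402] 0.0025
blue scene [326.13020833 215.10807292] 768
blue top [337.61153846 206.6875    ] 1040
((337.1572265625, 207.32093811035156), (48.900569915771484, 29.670753479003906), 7.594643592834473) [318 191]
  plane [ 0.5654 -0.0305  0.05  ]
  TRI blue [ 0.5714 -0.0267  0.0529] 0.0073
mug 0.08 188 [ 0.5694 -0.2425] 0.0538 [ 0.5743 -0.2422  0.0871]
mug 0.05 82 [ 0.568  -0.2493] 0.0605 [ 0.5765 -0.2429  0.0563]
mug 0.045 74 [ 0.5622 -0.2442] 0.0588 [ 0.5767 -0.2419  0.05  ]
crock 0.05 672 [0.6094 0.1813] 0.0552 [0.608  0.1813 0.0539]
crock 0.045 904 [0.6094 0.1814] 0.0553 [0.6083 0.1804 0.051 ]
dish 0.05 414 [ 0.6078 -0.0335] 0.085 [ 0.6063 -0.0335  0.0522]
dish 0.045 1263 [ 0.6077 -0.033 ] 0.0851 [ 0.5986 -0.0336  0.0488]
dish 0.12 197 [ 0.5935 -0.0332] 0.0627 [ 0.5911 -0.033   0.1396]
```

View pics/top_crop.png

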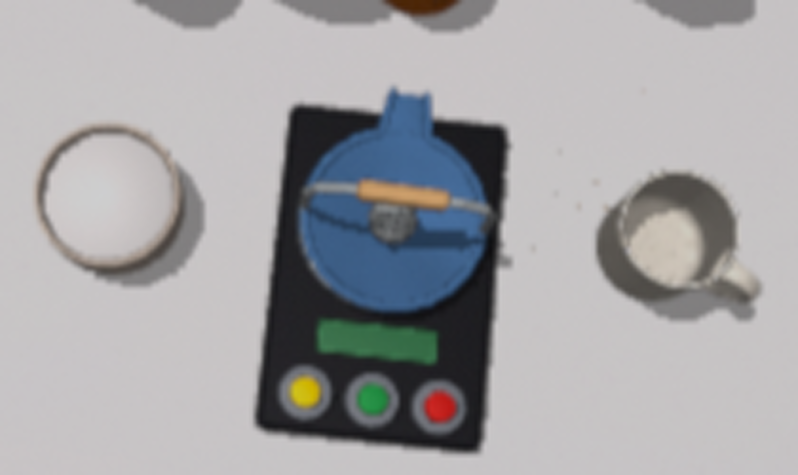

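The crop shows the dish lip pointing away from the robot and slightly right, the grip bar across it, the ball in the middle, and the mug with its handle towards lower right. The triangulated heights (keys about 42 mm, grip about 140 mm) match the text. From the green-to-yellow direction the scale's yaw is about -6°. I'll move now, starting with a turn to tool yaw -97°.

```bash
python3 -m inch '[{"yaw":-1},{"yaw":-1},{"yaw":-1},{"yaw":-1},{"yaw":-1}]' -1 20
python3 - <<'E'
from h import *
S={n:np.load(n+"0.npz") for n in("scene","top")}
t=S["top"];K,T=t["mtx"],t["pose"]
c,a,pts=blob(t["p"],(100,90,40),(118,255,255),(300,155,372,185));print(c,a,pts.min(0),pts.max(0))
rows=[pts[pts[:,1]==y,0].mean() for y in range(pts[:,1].min(),pts[:,1].min()+9)];print(np.round(rows,1),pts[:,1].min())
y0=pts[:,1].min();print("lip tip",plane(K,T,(rows[1],y0),.05).round(4))
for n,roi in(("scene",(371,218,390,236)),("top",(342,240,360,254))):
    c,a,_=blob(S[n]["p"],(0,130,60),(8,255,255),roi);print("red",n,c,a); S[n+"c"]=c
    if n=="top":print(plane(K,T,c,.044).round(4))
print(tri(*[ray(S[n]["mtx"],S[n]["pose"],S[n+"c"]) for n in("scene","top")]))
from plant import r
s=r.get_state();W=np.array(r.camera_info("wrist")["pose"]);from scipy.spatial.transform import Rotation as R
Rt=R.from_euler("xyz",s["eef_rot"],degrees=True).as_matrix();print(s["eef_rot"],"cam in tool",(Rt.T@(W[:3,3]-s["tcp_pos"])).round(3),(Rt.T@W[:3,2]).round(3))
E
```

```text
[338.77319588 177.25360825] 485 [317 164] [359 184]
[338.  340.6 342.  342.  341.5 341.5 341.  341.  341. ] 164
lip tip [ 0.69   -0.0402  0.05  ]
red scene [378.90196078 224.47058824] 51
red top [350.2173913 246.7173913] 46
[ 0.4533 -0.0651  0.044 ]
(array([ 0.45433994, -0.06504295,  0.04051964]), np.float64(0.0010008542420381075))
[ 1.79915949e+02 -7.77675143e-03 -1.60652518e+02] cam in tool [ 0.075  0.001 -0.148] [-0.277 -0.     0.961]validation failed for argument at $[0]...
```

```bash
python3 -m inch '[{"x":0,"y":0,"z":0,"yaw":-1},{"x":0,"y":0,"z":0,"yaw":-1},{"x":0,"y":0,"z":0,"yaw":-1},{"x":0,"y":0,"z":0,"yaw":-1},{"x":0,"y":0,"z":0,"yaw":-1}]' -1 20
```

```text
time_s: 0.52
tcp_pos: [0.223, -0.6351, 0.2338]
eef_rot: [179.6, 0.1, -140.0]
contact_force: [0.3, -0.6, 0.0]
gripper_width: 0.0596
```

```bash
python3 -m inch '[{"x":0,"y":0,"z":0,"yaw":-1},{"x":0,"y":0,"z":0,"yaw":-1},{"x":0,"y":0,"z":0,"yaw":-1},{"x":0,"y":0,"z":0,"yaw":-1},{"x":0,"y":0,"z":0,"yaw":-1}]'
python3 -m inch '[{"x":0,"y":0,"z":0,"yaw":-1},{"x":0,"y":0,"z":0,"yaw":-1},{"x":0,"y":0,"z":0,"yaw":-1},{"x":0,"y":0,"z":0,"yaw":-1},{"x":0,"y":0,"z":0,"yaw":-1}]'
python3 -m inch '[{"x":-1,"y":-0.25,"z":0,"yaw":-0.75},{"x":-1,"y":-0.25,"z":0,"yaw":0},{"x":-1,"y":-0.25,"z":0,"yaw":0},{"x":-1,"y":-0.25,"z":0,"yaw":0},{"x":-1,"y":-0.25,"z":0,"yaw":0}]'
python3 -m inch '[{"x":-1,"y":-0.25,"z":0,"yaw":0},{"x":-1,"y":-0.25,"z":0,"yaw":0},{"x":-1,"y":-0.25,"z":0,"yaw":0},{"x":-1,"y":-0.25,"z":0,"yaw":0},{"x":-1,"y":-0.25,"z":0,"yaw":0}]'
python3 -m inch '[{"x":-1,"y":-0.25,"z":0,"yaw":0},{"x":-1,"y":-0.25,"z":0,"yaw":0},{"x":-1,"y":-0.25,"z":0,"yaw":0},{"x":-1,"y":-0.25,"z":0,"yaw":0},{"x":-1,"y":-0.25,"z":0,"yaw":0}]'
```

```text
time_s: 0.93
tcp_pos: [0.2225, -0.6338, 0.2308]
eef_rot: [179.4, 0.4, -118.9]
contact_force: [-0.4, -0.3, 0.3]
gripper_width: 0.0265
time_s: 1.35
tcp_pos: [0.222, -0.6324, 0.2278]
eef_rot: [179.5, 0.8, -97.9]
contact_force: [-0.2, 0.2, -0.3]
gripper_width: 0.0008
time_s: 1.77
tcp_pos: [0.263, -0.5091, 0.2243]
eef_rot: [179.2, 1.2, -94.8]
contact_force: [0.2, 0.3, -0.4]
gripper_width: 0.0005
time_s: 2.18
tcp_pos: [0.3045, -0.3802, 0.2245]
eef_rot: [179.0, 1.3, -94.9]
contact_force: [-0.1, 0.6, 1.1]
gripper_width: 0.0005
time_s: 2.6
tcp_pos: [0.346, -0.2516, 0.2259]
eef_rot: [179.0, 1.4, -94.9]
contact_force: [1.1, -0.2, -0.3]
gripper_width: 0.0004
```

```bash
python3 -m inch '[{"x":-1,"y":-0.35,"z":0.4,"yaw":0.5},{"x":-1,"y":-0.35,"z":0.4,"yaw":0},{"x":-1,"y":-0.35,"z":0.4,"yaw":0},{"x":-1,"y":-0.35,"z":0.4,"yaw":0},{"x":-1,"y":-0.35,"z":0.4,"yaw":0}]'
python3 -m inch '[{"x":-1,"y":-0.35,"z":0.4,"yaw":0},{"x":-1,"y":-0.35,"z":0.4,"yaw":0},{"x":-1,"y":-0.35,"z":0.4,"yaw":0},{"x":-1,"y":-0.35,"z":0.4,"yaw":0}]'
python3 - <<'E'
from plant import r
from h import *
p,d=r.capture("wrist");I=r.camera_info("wrist");s=r.get_state()
np.savez("w1.npz",p=p,d=d,mtx=I["mtx"],pose=I["pose"]);cv2.imwrite("pics/w1.png",p[:,:,::-1])
print(s["tcp_pos"],s["eef_rot"],s["contact_force"])
E
```

```text
time_s: 3.02
tcp_pos: [0.4045, -0.1248, 0.1788]
eef_rot: [179.2, 1.4, -97.1]
contact_force: [1.1, -0.7, -0.2]
gripper_width: 0.0009
time_s: 3.35
tcp_pos: [0.4516, -0.0233, 0.139]
eef_rot: [179.3, 1.4, -97.0]
contact_force: [1.3, 0.0, -0.7]
gripper_width: 0.0004
[ 0.45334201 -0.02066218  0.13751449] [179.23733948   1.42837907 -96.99008963] [ 2.44370365  4.57854243 -0.25138388]
```

View pics/w1.png

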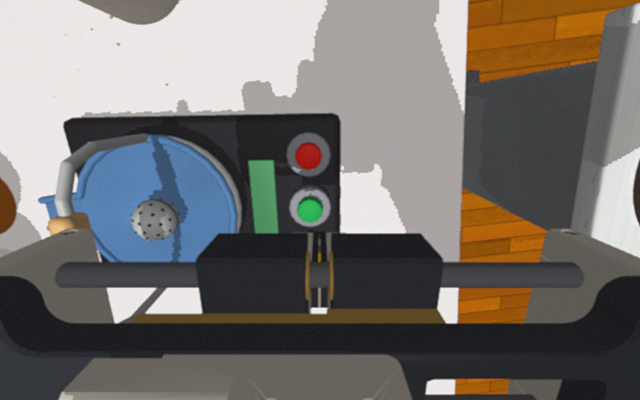

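The wrist view shows the green key at (310,210) and the red at (308,154), the closed fingertips at column 318, and the ball centred in the dish at (155,220).

Run:
```python
from plant import r
from h import *
w=np.load("w1.npz");t=np.load("top0.npz");K,T=w["mtx"],w["pose"]
for n,lo,hi,roi,tc in(("green",(55,120,50),(85,255,255),(290,190,330,232),(332.646,244.646)),("red",(0,130,60),(8,255,255),(285,135,330,175),(350.217,246.717))):
    c,a,_=blob(w["p"],lo,hi,roi);print(n,c,a,plane(K,T,c,.044).round(4),[v.round(4) for v in tri(ray(K,T,c),ray(t["mtx"],t["pose"],tc))])
s=r.get_state();print(s["tcp_pos"],s["eef_rot"],s["contact_force"])
```

```text
green [309.53361345 209.26470588] 476 [ 0.461 -0.016  0.044] [array([ 0.4599, -0.0161,  0.0443]), np.float64(0.001)]
red [307.85388994 155.87476281] 527 [ 0.456  -0.0643  0.044 ] [array([ 0.4545, -0.0648,  0.0471]), np.float64(0.0014)]
[ 0.45334201 -0.02066218  0.13751449] [179.23733948   1.42837907 -96.99008963] [ 2.44370365  4.57854243 -0.25138388]
```

```bash
python3 -m inch '[{"x":-0.04,"y":-0.08,"z":0.8,"yaw":0},{"x":-0.04,"y":-0.08,"z":0.8,"yaw":0},{"x":-0.04,"y":-0.08,"z":0.75,"yaw":0},{"x":-0.04,"y":-0.08,"z":0.6,"yaw":0}]'
python3 -c "
from plant import r
r.capture('wrist');s=r.get_state();print(s['tcp_pos'],s['eef_rot'],s['contact_force'])"
```

```text
time_s: 3.73
tcp_pos: [0.4639, -0.0118, 0.0629]
eef_rot: [179.5, 1.5, -96.6]
contact_force: [0.1, -0.1, 0.3]
gripper_width: 0.0003
[ 0.46270736 -0.01207449  0.0604723 ] [179.29935705   1.45701217 -96.68254857] [-0.86223582  0.40970535 -3.13334685]
```

```bash
python3 -m inch '[{"x":0.15,"y":0.1,"z":0.1,"yaw":0},{"x":0.03,"y":0.02,"z":0.2,"yaw":0},{"x":0,"y":0,"z":0.15,"yaw":0}]'
python3 -c "
from plant import r
r.capture('wrist');s=r.get_state();print(s['tcp_pos'],s['eef_rot'],s['contact_force'])"
```

```text
time_s: 4.03
tcp_pos: [0.4587, -0.0162, 0.0489]
eef_rot: [179.2, 1.4, -96.6]
contact_force: [-5.7, 3.2, 22.7]
gripper_width: 0.0002
[ 0.45877359 -0.0162709   0.04912672] [179.22905695   1.40133459 -96.6279445 ] [-5.59305234  3.19463076 14.97086238]
```

```bash
python3 -m inch '[{"x":0,"y":0,"z":-0.6,"yaw":0},{"x":0,"y":0,"z":-0.4,"yaw":0},{"x":-0.8,"y":0,"z":0,"yaw":0},{"x":-0.8,"y":0,"z":0,"yaw":0},{"x":-0.4,"y":0,"z":0,"yaw":0}]'
python3 -c "
from plant import r
r.capture('wrist');s=r.get_state();print(s['tcp_pos'],s['eef_rot'],s['contact_force'])"
```

```text
time_s: 4.5
tcp_pos: [0.4659, 0.032, 0.0799]
eef_rot: [179.5, 1.6, -96.9]
contact_force: [0.7, 0.6, 0.9]
gripper_width: 0.0007
[0.46634582 0.03291883 0.07999686] [179.56240862   1.57515579 -96.8233237 ] [0.4176227  1.11867732 0.88671359]
```

```bash
python3 -m inch '[{"x":0,"y":0.05,"z":0.5,"yaw":0},{"x":0,"y":0,"z":0.3,"yaw":0},{"x":0,"y":0,"z":0.2,"yaw":0},{"x":0,"y":0,"z":0.15,"yaw":0}]'
python3 -c "
from plant import r
r.capture('wrist');s=r.get_state();print(s['tcp_pos'],s['eef_rot'],s['contact_force'])"
```

```text
time_s: 4.88
tcp_pos: [0.4663, 0.0347, 0.0523]
eef_rot: [179.8, 1.7, -96.7]
contact_force: [-0.7, 2.6, 1.9]
gripper_width: 0.0
[0.46617603 0.03464494 0.0518615 ] [179.79511525   1.71150433 -96.67543593] [-0.78067115  1.62365269  2.20876478]
```

```bash
python3 -m inch '[{"x":0,"y":0,"z":0.15,"yaw":0},{"x":0,"y":0,"z":0.1,"yaw":0}]'
python3 -c "
from plant import r
r.capture('wrist');s=r.get_state();print(s['tcp_pos'],s['eef_rot'],s['contact_force'])"
```

```text
time_s: 5.1
tcp_pos: [0.4667, 0.0346, 0.0481]
eef_rot: [179.8, 1.7, -96.6]
contact_force: [-21.9, 5.7, 63.0]
gripper_width: -0.0
[0.46661046 0.0345908  0.04842536] [179.81499571   1.68052349 -96.59635623] [-16.46435551   3.25928476  46.09044186]
```

```bash
python3 -m inch '[{"x":0,"y":0,"z":-0.6,"yaw":0},{"x":0,"y":0,"z":-0.3,"yaw":0},{"x":0.8,"y":0,"z":0,"yaw":0},{"x":1,"y":0,"z":0,"yaw":0},{"x":1,"y":0,"z":0,"yaw":0}]'
python3 -m inch '[{"x":0.8,"y":0,"z":0,"yaw":0},{"x":0.4,"y":0,"z":0,"yaw":0}]'
python3 -c "
from plant import r
r.capture('wrist');s=r.get_state();print(s['tcp_pos'],s['eef_rot'],s['contact_force'])"
```

```text
time_s: 5.57
tcp_pos: [0.4611, -0.0348, 0.0723]
eef_rot: [-179.9, 1.8, -96.3]
contact_force: [0.4, 0.2, -0.2]
gripper_width: 0.0004
time_s: 5.73
tcp_pos: [0.4564, -0.0678, 0.071]
eef_rot: [-180.0, 1.8, -96.3]
contact_force: [-0.0, 0.6, 0.8]
gripper_width: 0.0008
[ 0.45599256 -0.06853549  0.07078323] [-179.99776136    1.75810759  -96.3715872 ] [-1.56991108 -1.31530228 -0.09748358]
```

```bash
python3 -m inch '[{"x":-0.14,"y":0.04,"z":0.3,"yaw":0},{"x":0,"y":0,"z":0.2,"yaw":0},{"x":0,"y":0,"z":0.2,"yaw":0},{"x":0,"y":0,"z":0.12,"yaw":0}]'
python3 -c "
from plant import r
r.capture('wrist');s=r.get_state();print(s['tcp_pos'],s['eef_rot'],s['contact_force'])"
```

```text
time_s: 6.12
tcp_pos: [0.4557, -0.0649, 0.0489]
eef_rot: [-179.9, 1.7, -96.5]
contact_force: [-3.3, -4.9, 23.3]
gripper_width: 0.0004
[ 0.45574022 -0.06498953  0.04910289] [-179.96748466    1.69710289  -96.47009674] [-4.33333147 -3.06721649 14.85584529]
```

```bash
python3 -m inch '[{"x":0,"y":0,"z":-0.9,"yaw":0},{"x":0,"y":0,"z":-1,"yaw":0},{"x":0,"y":0,"z":-1,"yaw":0},{"x":0,"y":0,"z":-1,"yaw":0},{"x":0,"y":0,"z":-1,"yaw":0}]' 1
python3 -m inch '[{"x":-0.9,"y":-1,"z":-0.8,"yaw":0.1},{"x":-0.9,"y":-1,"z":-0.2,"yaw":0},{"x":-0.9,"y":-1,"z":-0.1,"yaw":0},{"x":-0.9,"y":-1,"z":0,"yaw":0},{"x":-0.5,"y":-0.6,"z":0,"yaw":0}]'
python3 - <<'E'
from plant import r
from h import *
I=r.camera_info("wrist");p,d=r.capture("wrist");s=r.get_state()
p,d=r.capture("wrist");I=r.camera_info("wrist")
np.savez("w2.npz",p=p,d=d,mtx=I["mtx"],pose=I["pose"]);cv2.imwrite("pics/w2.png",p[:,:,::-1])
s=r.get_state();print(s["tcp_pos"],s["eef_rot"],s["gripper_width"])
t=np.load("top0.npz")
c,a,pts=blob(p,(8,80,90),(18,255,255),(100,100,500,260));print(c,a,cv2.minAreaRect(pts.astype(np.float32)))
print(tri(ray(I["mtx"],I["pose"],c),ray(t["mtx"],t["pose"],(340.459,190.973))))
E
```

```text
time_s: 6.58
tcp_pos: [0.4516, -0.0661, 0.1681]
eef_rot: [179.1, 1.4, -96.2]
contact_force: [0.8, 0.7, -0.6]
gripper_width: 0.0283
time_s: 7.0
tcp_pos: [0.5815, 0.0281, 0.204]
eef_rot: [179.6, 1.7, -96.5]
contact_force: [0.0, -0.5, -0.4]
gripper_width: 0.0615
[0.58141622 0.0281081  0.20302589] [179.5608904    1.63374455 -96.46109005] 0.06966199722230389
[133.76762165 129.47521601] 2199 ((131.1040802001953, 132.7357177734375), (67.05967712402344, 52.230464935302734), 88.2901840209961)
(array([ 0.54741649, -0.03117431,  0.38280004]), np.float64(0.01906921797606651))
```

View pics/w2.png

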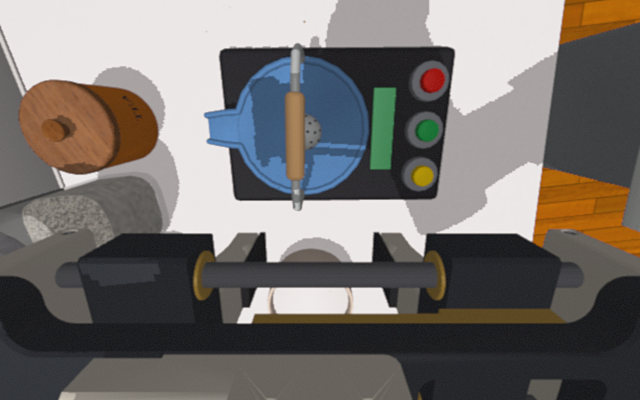

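The wrist view shows the grip bar at (296,136), parallel to the tool's x axis, the lip to the left at (208,127), the ball in the middle at (311,132), and the fingers open.

Run:
```python
from h import *
w=np.load("w2.npz");t=np.load("top0.npz");sc=np.load("scene0.npz");K,T=w["mtx"],w["pose"]
c,a,pts=blob(w["p"],(8,80,60),(20,255,255),(275,80,320,190));print(c,a,cv2.minAreaRect(pts.astype(np.float32)),pts.min(0),pts.max(0))
for o,uv in((t,(340.459,190.973)),(sc,(319.96,179.74))): print(tri(ray(K,T,c),ray(o["mtx"],o["pose"],uv)))
for z in(.135,.14,.143):print(z,plane(K,T,c,z))
d=w["d"][int(c[1]),int(c[0])];q=np.linalg.inv(K)@[c[0],c[1],1]*d;print("depth pt",(T@[*q,1])[:3])
# ends of bar: yaw
for v in (100,172):
    m=pts[pts[:,1]==v,0].mean();print(plane(K,T,(m,v),.14))
# lip tip, ball, mug centre check
lc,la,lp=blob(w["p"],(100,60,40),(118,255,255),(195,95,232,160));v=lp[lp[:,0]<213];print("lip",plane(K,T,(lp[:,0].min(),v[:,1].mean()),.05))
```

```text
[294.59661679 134.93298634] 1537 ((294.9827575683594, 135.48333740234375), (87.15696716308594, 18.726123809814453), 89.02897644042969) [285  92] [304 179]
(array([ 0.59393715, -0.03396788,  0.12656682]), np.float64(0.001806679089389894))
(array([ 0.59501658, -0.03378542,  0.13900771]), np.float64(0.004152937988843289))
0.135 [ 0.59177588 -0.03565682  0.135     ]
0.14 [ 0.5913485  -0.03600104  0.14      ]
0.143 [ 0.59109208 -0.03620757  0.143     ]
depth pt [ 0.59102258 -0.03626354  0.14381313]
[ 0.58808074 -0.05983022  0.14      ]
[ 0.59486657 -0.00866142  0.14      ]
lip [ 0.69084605 -0.04936508  0.05      ]
```

The grip is at about (0.592, -0.034, 0.135) with a bar yaw of -7.5°. The dish isn't gripped yet, but the tool leans 1.7° towards +y, and turning the dish about that axis would tip it by about 2.3°. The lean came from sagging while the arm was out at the right. There is plenty of time, so I'll swing to the left and sag the opposite way to cancel it.

```bash
for i in 1; do python3 -m inch '[{"x":-0.8,"y":0.8,"z":0,"yaw":0},{"x":-0.85,"y":0.8,"z":0,"yaw":0},{"x":-0.85,"y":0.8,"z":0,"yaw":0},{"x":-0.85,"y":0.8,"z":0,"yaw":0},{"x":-0.85,"y":0.8,"z":0,"yaw":0}]'
python3 -m inch '[{"x":-0.85,"y":0.8,"z":0,"yaw":0},{"x":-0.85,"y":0.8,"z":0,"yaw":0},{"x":-0.85,"y":0.8,"z":0,"yaw":0},{"x":-0.85,"y":0.8,"z":0,"yaw":0},{"x":-0.85,"y":0.8,"z":0,"yaw":0}]'
python3 -m inch '[{"x":-0.85,"y":0.8,"z":0,"yaw":0},{"x":-0.85,"y":0.8,"z":0,"yaw":0},{"x":-0.85,"y":0.8,"z":0,"yaw":0},{"x":-0.85,"y":0.8,"z":0,"yaw":0},{"x":-0.85,"y":0.8,"z":0,"yaw":0}]'
python3 -m inch '[{"x":-0.85,"y":0.8,"z":0,"yaw":0},{"x":-0.85,"y":0.8,"z":0,"yaw":0},{"x":-0.85,"y":0.8,"z":0,"yaw":0},{"x":-0.85,"y":0.8,"z":0,"yaw":0},{"x":-0.85,"y":0.8,"z":0,"yaw":0}]'
done
cat > st.py <<'E'
from plant import r
import numpy as np
from scipy.spatial.transform import Rotation as R
s=r.get_state();z=R.from_euler("xyz",s["eef_rot"],degrees=True).as_matrix()[:,2]
print(round(s["time_s"],2),"tcp",s["tcp_pos"].round(4),"rot",s["eef_rot"].round(2),"lean x,y deg",np.degrees(z[:2]).round(2),"F",s["contact_force"].round(1),"w",round(s["gripper_width"],4),"j",s["joints"].round(0))
E
python3 st.py
```

```text
time_s: 7.52
tcp_pos: [0.4908, 0.1464, 0.2004]
eef_rot: [179.1, 1.3, -96.6]
contact_force: [-0.3, 0.9, -0.2]
gripper_width: 0.0875
time_s: 7.93
tcp_pos: [0.3947, 0.2679, 0.2015]
eef_rot: [178.9, 1.2, -96.5]
contact_force: [0.8, 0.7, -1.1]
gripper_width: 0.0876
time_s: 8.35
tcp_pos: [0.2979, 0.3884, 0.2035]
eef_rot: [178.7, 1.1, -96.3]
contact_force: [0.1, 0.7, 0.6]
gripper_width: 0.0878
time_s: 8.77
tcp_pos: [0.2006, 0.5078, 0.2052]
eef_rot: [178.7, 0.9, -96.0]
contact_force: [1.1, 0.1, 0.2]
gripper_width: 0.0878
8.77 tcp [0.2006 0.5078 0.2052] rot [178.66   0.89 -96.01] lean x,y deg [-1.24  1.03] F [1.1 0.1 0.2] w 0.0878 j [ 88.  10. -18.  -1. -61. -93.]
```

```bash
python3 -m inch '[{"x":-0.4,"y":1,"z":0,"yaw":0},{"x":-0.2,"y":1,"z":0,"yaw":0},{"x":-0.2,"y":1,"z":0,"yaw":0},{"x":-0.2,"y":1,"z":0,"yaw":0},{"x":-0.2,"y":1,"z":0,"yaw":0}]'
python3 -m inch '[{"x":-0.2,"y":1,"z":0,"yaw":0},{"x":-0.2,"y":1,"z":0,"yaw":0},{"x":-0.2,"y":1,"z":0,"yaw":0},{"x":-0.2,"y":0.8,"z":0,"yaw":0},{"x":-0.2,"y":0.4,"z":0,"yaw":0}]'
python3 st.py
python3 -m inch '[{"x":0,"y":0,"z":0,"yaw":0},{"x":0,"y":0,"z":0,"yaw":0},{"x":0,"y":0,"z":0,"yaw":0},{"x":0,"y":0,"z":0,"yaw":0},{"x":0,"y":0,"z":0,"yaw":0}]' >/dev/null
python3 st.py
python3 -m inch '[{"x":0,"y":0,"z":0,"yaw":0},{"x":0,"y":0,"z":0,"yaw":0},{"x":0,"y":0,"z":0,"yaw":0},{"x":0,"y":0,"z":0,"yaw":0},{"x":0,"y":0,"z":0,"yaw":0}]' >/dev/null
python3 st.py
```

```text
time_s: 9.18
tcp_pos: [0.0708, 0.5527, 0.204]
eef_rot: [178.7, 0.6, -95.8]
contact_force: [0.6, 0.9, -0.1]
gripper_width: 0.0881
time_s: 9.6
tcp_pos: [-0.0414, 0.5861, 0.2032]
eef_rot: [178.7, 0.3, -95.5]
contact_force: [0.1, 0.2, 0.1]
gripper_width: 0.0876
9.6 tcp [-0.0414  0.5861  0.2032] rot [178.71   0.27 -95.49] lean x,y deg [-1.26  0.39] F [0.1 0.2 0.1] w 0.0876 j [ 112.   14.  -13.   -1.  -62. -117.]
10.02 tcp [-0.0424  0.5846  0.2008] rot [ 1.7879e+02  5.0000e-02 -9.5310e+01] lean x,y deg [-1.2   0.16] F [ 0.2 -0.7 -0.1] w 0.0876 j [ 113.   14.  -14.   -1.  -62. -117.]
10.43 tcp [-0.0398  0.584   0.2013] rot [ 1.7877e+02  8.0000e-02 -9.5510e+01] lean x,y deg [-1.22  0.2 ] F [ 0.1 -0.8  0.2] w 0.0876 j [ 112.   14.  -14.   -1.  -62. -117.]
```

```bash
python3 -m inch '[{"x":0.3,"y":-1,"z":0,"yaw":0.4},{"x":0.3,"y":-1,"z":0,"yaw":0},{"x":0.3,"y":-1,"z":0,"yaw":0},{"x":0.3,"y":-1,"z":0,"yaw":0},{"x":0.3,"y":-1,"z":0,"yaw":0}]' -1
python3 -m inch '[{"x":0.3,"y":-1,"z":0,"yaw":0},{"x":0.3,"y":-1,"z":0,"yaw":0},{"x":0.3,"y":-1,"z":0,"yaw":0},{"x":0.3,"y":-1,"z":0,"yaw":0},{"x":0.3,"y":-1,"z":0,"yaw":0}]'
python3 -m inch '[{"x":0.3,"y":-1,"z":0,"yaw":0},{"x":0.3,"y":-1,"z":0,"yaw":0},{"x":0.6,"y":-1,"z":0,"yaw":0},{"x":1,"y":-0.6,"z":0.3,"yaw":0},{"x":1,"y":-0.6,"z":0.4,"yaw":0}]'
python3 -m inch '[{"x":1,"y":-0.6,"z":0.4,"yaw":0},{"x":1,"y":-0.6,"z":0.4,"yaw":0},{"x":1,"y":-0.6,"z":0.4,"yaw":0},{"x":1,"y":-0.6,"z":0.4,"yaw":0},{"x":1,"y":-0.6,"z":0.4,"yaw":0}]'
python3 st.py
```

```text
time_s: 10.85
tcp_pos: [0.0801, 0.5326, 0.1983]
eef_rot: [178.7, 0.1, -96.8]
contact_force: [0.1, 0.6, 0.5]
gripper_width: 0.0596
time_s: 11.27
tcp_pos: [0.205, 0.4775, 0.1963]
eef_rot: [178.7, 0.3, -96.8]
contact_force: [0.0, 0.5, -0.0]
gripper_width: 0.0261
time_s: 11.68
tcp_pos: [0.3067, 0.3853, 0.1778]
eef_rot: [178.9, 0.6, -96.7]
contact_force: [0.5, -0.7, -0.2]
gripper_width: 0.0009
time_s: 12.1
tcp_pos: [0.3685, 0.2473, 0.1243]
eef_rot: [179.0, 0.8, -96.7]
contact_force: [-0.6, 0.1, -1.2]
gripper_width: 0.0003
12.1 tcp [0.3685 0.2473 0.1243] rot [178.99   0.82 -96.69] lean x,y deg [-0.91  0.93] F [-0.6  0.1 -1.2] w 0.0003 j [ 58.   5. -36.  -2. -49. -64.]
```

```bash
python3 -m inch '[{"x":0.5,"y":-0.5,"z":-1,"yaw":0.2},{"x":0.9,"y":-0.9,"z":-0.8,"yaw":0},{"x":0.9,"y":-0.9,"z":-0.8,"yaw":0},{"x":0.9,"y":-0.9,"z":-0.6,"yaw":0},{"x":0.9,"y":-0.9,"z":-0.4,"yaw":0}]' 1
python3 -m inch '[{"x":0.9,"y":-0.9,"z":-0.3,"yaw":0},{"x":0.9,"y":-0.9,"z":-0.2,"yaw":0},{"x":0.9,"y":-0.9,"z":0,"yaw":0},{"x":0.9,"y":-0.9,"z":0,"yaw":0},{"x":0.9,"y":-0.9,"z":0,"yaw":0}]'
python3 -m inch '[{"x":0.6,"y":-0.6,"z":0,"yaw":0},{"x":0,"y":0,"z":0,"yaw":0},{"x":0,"y":0,"z":0,"yaw":0}]'
python3 st.py
```

```text
time_s: 12.52
tcp_pos: [0.458, 0.1214, 0.2108]
eef_rot: [178.7, 0.4, -97.4]
contact_force: [0.8, 1.4, -0.2]
gripper_width: 0.0281
time_s: 12.93
tcp_pos: [0.5614, -0.012, 0.2264]
eef_rot: [179.2, 0.7, -97.4]
contact_force: [1.1, 0.2, 0.4]
gripper_width: 0.0615
time_s: 13.18
tcp_pos: [0.5779, -0.0353, 0.2251]
eef_rot: [179.2, 0.6, -97.7]
contact_force: [-0.2, 0.9, -0.9]
gripper_width: 0.0812
13.18 tcp [ 0.5779 -0.0353  0.2251] rot [179.23   0.59 -97.75] lean x,y deg [-0.68  0.69] F [-0.2  0.9 -0.9] w 0.0812 j [ 15.  12. -12.  -1. -66. -23.]
```

```bash
python3 -m inch '[{"x":0,"y":0,"z":0,"yaw":1},{"x":0,"y":0,"z":0,"yaw":1},{"x":0,"y":0,"z":0,"yaw":1},{"x":0,"y":0,"z":0,"yaw":1},{"x":0,"y":0,"z":0,"yaw":1}]' >/dev/null; python3 st.py
python3 -m inch '[{"x":0,"y":0,"z":0,"yaw":1},{"x":0,"y":0,"z":0,"yaw":1},{"x":0,"y":0,"z":0,"yaw":1},{"x":0,"y":0,"z":0,"yaw":1},{"x":0,"y":0,"z":0,"yaw":1}]' >/dev/null; python3 st.py
python3 -m inch '[{"x":0,"y":0,"z":0,"yaw":-1},{"x":0,"y":0,"z":0,"yaw":-1},{"x":0,"y":0,"z":0,"yaw":-1},{"x":0,"y":0,"z":0,"yaw":-1},{"x":0,"y":0,"z":0,"yaw":-1}]' >/dev/null; python3 st.py
python3 -m inch '[{"x":0,"y":0,"z":0,"yaw":-1},{"x":0,"y":0,"z":0,"yaw":-1},{"x":0,"y":0,"z":0,"yaw":-1},{"x":0,"y":0,"z":0,"yaw":-1},{"x":0,"y":0,"z":0,"yaw":-1}]' >/dev/null; python3 st.py
```

```text
13.6 tcp [ 0.5763 -0.0337  0.2248] rot [ 179.01    0.27 -118.45] lean x,y deg [-0.74  0.71] F [-0.1 -0.1 -0.4] w 0.0877 j [ 15.  12. -12.  -1. -66. -44.]
14.02 tcp [ 0.5739 -0.0294  0.2257] rot [ 1.7896e+02 -3.0000e-02 -1.3921e+02] lean x,y deg [-0.7   0.77] F [0.4 0.6 0.4] w 0.0872 j [ 16.  12. -12.  -1. -66. -65.]
14.43 tcp [ 0.5714 -0.0251  0.2269] rot [ 179.04    0.43 -118.59] lean x,y deg [-0.64  0.83] F [-0.1  0.3 -0.3] w 0.088 j [ 16.  12. -13.  -1. -66. -45.]
14.85 tcp [ 0.569  -0.0208  0.228 ] rot [179.32   0.82 -97.25] lean x,y deg [-0.57  0.89] F [-0.  -0.1  0.3] w 0.0878 j [ 17.  11. -13.  -1. -66. -24.]
```

```bash
python3 -m inch '[{"x":0.2,"y":-0.5,"z":0.3,"yaw":0.05},{"x":0.2,"y":-0.45,"z":0.5,"yaw":0},{"x":0.05,"y":-0.05,"z":0.5,"yaw":0},{"x":0.05,"y":-0.02,"z":0.5,"yaw":0},{"x":0,"y":0,"z":0.3,"yaw":0}]'
python3 - <<'E'
from plant import r
import cv2
r.capture("wrist");p,d=r.capture("wrist");cv2.imwrite("pics/w3.png",p[:,:,::-1])
E
python3 st.py
```

```text
time_s: 15.27
tcp_pos: [0.5953, -0.034, 0.1735]
eef_rot: [179.6, 0.9, -97.3]
contact_force: [0.1, -0.2, -0.1]
gripper_width: 0.0876
15.37 tcp [ 0.5946 -0.034   0.1733] rot [179.51   0.9  -97.29] lean x,y deg [-0.37  0.95] F [-1.1 -0.5  0.1] w 0.0874 j [ 15.  16. -14.  -1. -60. -22.]
```

View pics/w3.png

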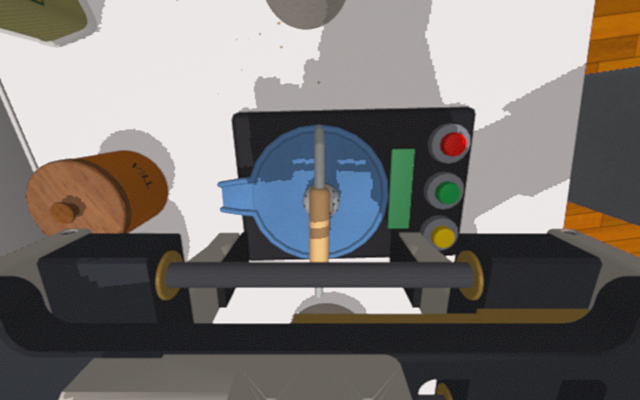

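The bar runs straight up and down at column 319, midway between the fingers (about 320.5), and the ball is still centred at (320,200). I'll descend 46 mm and check again before closing.

```bash
python3 -m inch '[{"x":0,"y":0,"z":0.4,"yaw":0},{"x":0,"y":-0.02,"z":0.5,"yaw":0},{"x":0,"y":-0.02,"z":0.4,"yaw":0},{"x":0,"y":-0.02,"z":0.25,"yaw":0},{"x":0,"y":0,"z":0.1,"yaw":0}]'
python3 - <<'E'
from plant import r
import cv2
r.capture("wrist");p,d=r.capture("wrist");cv2.imwrite("pics/w4.png",p[100:340,160:480,::-1].repeat(2,0).repeat(2,1))
E
python3 st.py
```

```text
time_s: 15.78
tcp_pos: [0.5977, -0.0333, 0.1308]
eef_rot: [179.7, 0.9, -97.4]
contact_force: [-0.0, 0.2, 0.1]
gripper_width: 0.0876
15.88 tcp [ 0.5977 -0.0333  0.1313] rot [179.68   0.92 -97.36] lean x,y deg [-0.2   0.95] F [ 0.1 -0.  -0. ] w 0.0879 j [ 15.  19. -17.  -1. -55. -22.]
```

View pics/w4.png

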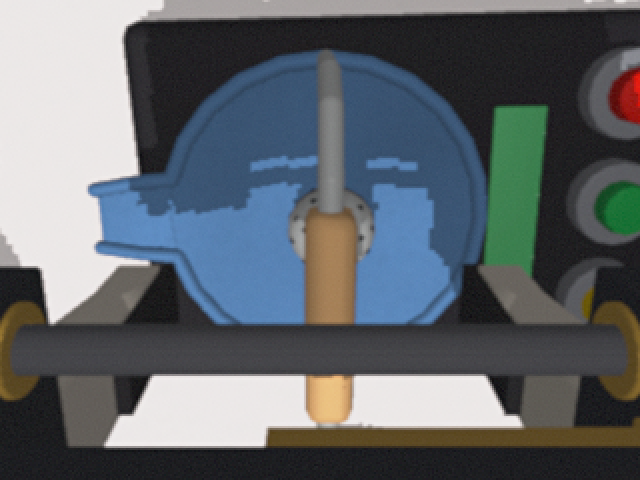

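At crop (329,300) the bar sits about 2.7 mm towards the keys from mid-gap (about 320). I'll shift by that much, settle 4 mm lower, then recheck by mask.

```bash
python3 -m inch '[{"x":0,"y":0.09,"z":0.1,"yaw":0},{"x":0,"y":0.03,"z":0.06,"yaw":0},{"x":0,"y":0,"z":0,"yaw":0}]'
cat > bar.py <<'E'
from plant import r
from h import *
r.capture("wrist");p,d=r.capture("wrist");np.save("wl.npy",p)
c,a,pts=blob(p,(8,60,60),(22,255,255),(295,200,355,262));
for v in(225,240,255): q=pts[pts[:,1]==v,0]; print(v,len(q) and (q.min(),q.max(),q.mean()))
E
python3 bar.py; python3 st.py
```

```text
time_s: 16.13
tcp_pos: [0.5953, -0.0327, 0.1284]
eef_rot: [179.8, 0.9, -97.3]
contact_force: [-0.7, 0.0, -0.1]
gripper_width: 0.0877
225 (np.int64(309), np.int64(333), np.float64(321.0))
240 (np.int64(309), np.int64(333), np.float64(321.0))
255 (np.int64(309), np.int64(332), np.float64(320.5))
16.23 tcp [ 0.5954 -0.0327  0.1286] rot [179.82   0.94 -97.34] lean x,y deg [-0.06  0.96] F [-0.9  0.   0.1] w 0.0874 j [ 15.  19. -17.  -1. -54. -22.]
```

Centred to within 0.5 mm. Closing with a gentle force first, then firmer.

```bash
Z='x'
python3 -m inch '[{"x":0,"y":0,"z":0,"yaw":0},{"x":0,"y":0,"z":0,"yaw":0},{"x":0,"y":0,"z":0,"yaw":0},{"x":0,"y":0,"z":0,"yaw":0},{"x":0,"y":0,"z":0,"yaw":0}]' -1 8 >/dev/null
python3 -m inch '[{"x":0,"y":0,"z":0,"yaw":0},{"x":0,"y":0,"z":0,"yaw":0},{"x":0,"y":0,"z":0,"yaw":0},{"x":0,"y":0,"z":0,"yaw":0},{"x":0,"y":0,"z":0,"yaw":0}]' >/dev/null; python3 st.py
python3 -m inch '[{"x":0,"y":0,"z":0,"yaw":0},{"x":0,"y":0,"z":0,"yaw":0},{"x":0,"y":0,"z":0,"yaw":0},{"x":0,"y":0,"z":0,"yaw":0},{"x":0,"y":0,"z":0,"yaw":0}]' - 20 >/dev/null
python3 -m inch '[{"x":0,"y":0,"z":0,"yaw":0},{"x":0,"y":0,"z":0,"yaw":0},{"x":0,"y":0,"z":0,"yaw":0},{"x":0,"y":0,"z":0,"yaw":0},{"x":0,"y":0,"z":0,"yaw":0}]' - 30 >/dev/null
python3 st.py; python3 bar.py
```

```text
17.07 tcp [ 0.596  -0.0326  0.1296] rot [179.92   0.98 -97.34] lean x,y deg [0.04 0.98] F [ 1.2  0.7 -0.1] w 0.0268 j [ 15.  18. -17.  -1. -54. -22.]
17.9 tcp [ 0.5957 -0.0326  0.1295] rot [179.88   0.97 -97.35] lean x,y deg [0.   0.98] F [0.7 0.4 0.3] w 0.0138 j [ 15.  18. -17.  -1. -54. -22.]
225 (np.int64(307), np.int64(332), np.float64(319.5))
240 (np.int64(306), np.int64(332), np.float64(319.0))
255 (np.int64(306), np.int64(332), np.float64(319.0))
```

```bash
python3 -m inch '[{"x":0,"y":0,"z":-0.05,"yaw":0},{"x":0,"y":0,"z":-0.1,"yaw":0},{"x":0,"y":0,"z":-0.15,"yaw":0},{"x":0,"y":0,"z":-0.2,"yaw":0},{"x":0,"y":0,"z":-0.2,"yaw":0}]'>/dev/null; python3 st.py
python3 -m inch '[{"x":0,"y":0,"z":-0.25,"yaw":0},{"x":0,"y":0,"z":-0.25,"yaw":0},{"x":0,"y":0,"z":-0.25,"yaw":0},{"x":0,"y":0,"z":-0.25,"yaw":0},{"x":0,"y":0,"z":-0.25,"yaw":0}]'>/dev/null; python3 st.py
```

```text
18.42 tcp [ 0.5942 -0.0331  0.1463] rot [179.64   0.92 -97.38] lean x,y deg [-0.23  0.96] F [-0.2 -0.6 -1.4] w 0.0138 j [ 15.  18. -16.  -1. -56. -22.]
18.83 tcp [ 0.5945 -0.0337  0.1815] rot [179.7    0.94 -97.38] lean x,y deg [-0.18  0.97] F [ 0.7  0.3 -1.5] w 0.0137 j [ 15.  16. -14.  -1. -61. -22.]
```

```bash
python3 -m inch '[{"x":0,"y":0,"z":-0.25,"yaw":0},{"x":0,"y":0,"z":-0.25,"yaw":0},{"x":0,"y":0,"z":-0.25,"yaw":0},{"x":0,"y":0,"z":-0.25,"yaw":0},{"x":0,"y":0,"z":-0.2,"yaw":0}]'>/dev/null; python3 st.py
python3 -m inch '[{"x":0,"y":0,"z":-0.15,"yaw":0},{"x":0,"y":0,"z":-0.1,"yaw":0},{"x":0,"y":0,"z":-0.05,"yaw":0},{"x":0,"y":0,"z":0,"yaw":0},{"x":0,"y":0,"z":0,"yaw":0}]'>/dev/null; python3 st.py
python3 - <<'E'
from plant import r
import cv2,numpy as np
p,d=r.capture("wrist");q,e=r.capture("scene")
im=np.hstack([p[60:300,160:480],q[120:280,240:440].repeat(2,0).repeat(2,1)[:240]]);cv2.imwrite("pics/w5.png",im[:,:,::-1])
I=r.camera_info("top");t,d=r.capture("top");np.savez("top1.npz",p=t,d=d,**I)
E
```

```text
19.25 tcp [ 0.5948 -0.0342  0.2159] rot [179.78   0.97 -97.38] lean x,y deg [-0.09  0.99] F [ 0.9  0.1 -2.8] w 0.0137 j [ 15.  14. -11.  -1. -65. -22.]
19.67 tcp [ 0.5951 -0.0343  0.2254] rot [179.86   1.   -97.38] lean x,y deg [-0.01  1.01] F [-0.3 -0.6 -1.4] w 0.0139 j [ 15.  14. -10.  -1. -66. -22.]
```

View pics/w5.png

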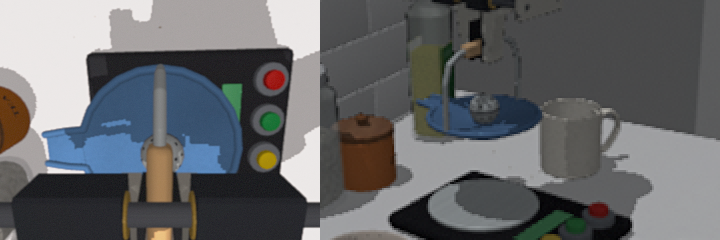

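Lifted 96 mm: the scene view shows the dish level and the ball in its middle, clear of the scale. I'll raise it a few mm more, work out the mug bearing, then start the turn.

```bash
python3 -m inch '[{"x":0,"y":0,"z":-0.08,"yaw":0},{"x":0,"y":0,"z":-0.08,"yaw":0},{"x":0,"y":0,"z":-0.02,"yaw":0},{"x":0,"y":0,"z":0,"yaw":0}]'>/dev/null; python3 st.py
python3 - <<'E'
from h import *
from plant import r
t=np.load("top0.npz");K,T=t["mtx"],t["pose"];d=t["d"];vv,uu=np.mgrid[:400,:640]
P=np.stack([(uu-K[0,2])/K[0,0]*d,(vv-K[1,2])/K[1,1]*d,d],-1)@T[:3,:3].T+T[:3,3]
q=P[175:235,385:445].reshape(-1,3);m=q[(q[:,2]>.082)&(q[:,2]<.098)][:,:2]
from scipy.optimize import least_squares
f=least_squares(lambda c:np.hypot(*(m-c).T)-.041,m.mean(0),loss="soft_l1",f_scale=.003).x
print("mug",f,len(m)); 
for c in ((.595,-.033),):print("bearing",np.degrees(np.arctan2(f[1]-c[1],f[0]-c[0])))
E
```

```text
20.15 tcp [ 0.5948 -0.0345  0.2294] rot [179.76   0.96 -97.38] lean x,y deg [-0.11  0.98] F [ 0.5  0.  -2.5] w 0.0133 j [ 15.  14. -10.  -1. -66. -22.]
mug [ 0.5772036  -0.23503961] 158
bearing -95.03383368145198
```

```bash
python3 -m inch '[{"x":0.01,"y":-0.01,"z":0,"yaw":0.2},{"x":0.02,"y":-0.015,"z":0,"yaw":0.4},{"x":0.02,"y":-0.015,"z":0,"yaw":0.6},{"x":0.02,"y":-0.02,"z":0,"yaw":0.7},{"x":0.02,"y":-0.02,"z":0,"yaw":0.7}]'>/dev/null; python3 st.py
python3 -m inch '[{"x":0.02,"y":-0.02,"z":0,"yaw":0.7},{"x":0.02,"y":-0.02,"z":0,"yaw":0.7},{"x":0.01,"y":-0.02,"z":0,"yaw":0.7},{"x":0.01,"y":-0.03,"z":0,"yaw":0.7},{"x":0.01,"y":-0.03,"z":0,"yaw":0.7}]'>/dev/null; python3 st.py
```

```text
20.57 tcp [ 0.5964 -0.037   0.2294] rot [ 179.59    0.91 -108.28] lean x,y deg [-0.1   0.99] F [-0.   0.3 -1.5] w 0.0137 j [ 15.  14. -10.  -1. -67. -32.]
20.98 tcp [ 0.5985 -0.0402  0.2291] rot [ 179.36    0.77 -123.24] lean x,y deg [-0.12  0.99] F [ 0.8  0.4 -1.5] w 0.0138 j [ 14.  14.  -9.  -1. -67. -47.]
```

```bash
python3 -m inch '[{"x":0,"y":0.01,"z":0,"yaw":0.7},{"x":0,"y":0.02,"z":0,"yaw":0.7},{"x":0,"y":0.02,"z":0,"yaw":0.7},{"x":0,"y":0.02,"z":0,"yaw":0.7},{"x":0,"y":0.02,"z":0,"yaw":0.7}]'>/dev/null; python3 st.py
python3 -m inch '[{"x":0.005,"y":0.02,"z":0,"yaw":0.7},{"x":0.005,"y":0.02,"z":0,"yaw":0.7},{"x":0.005,"y":0.02,"z":0,"yaw":0.7},{"x":0.005,"y":0.02,"z":0,"yaw":0.7},{"x":0.005,"y":0.02,"z":0,"yaw":0.7}]'>/dev/null; python3 st.py
```

```text
21.4 tcp [ 0.5968 -0.039   0.2288] rot [ 179.17    0.56 -138.22] lean x,y deg [-0.14  0.99] F [-0.2  0.5 -2.6] w 0.0138 j [ 14.  14. -10.  -1. -67. -62.]
21.82 tcp [ 0.5947 -0.0373  0.2286] rot [ 179.05    0.31 -153.18] lean x,y deg [-0.15  0.99] F [-0.2 -0.6 -2. ] w 0.0139 j [ 15.  14. -10.  -1. -66. -77.]
```

```bash
python3 -m inch '[{"x":-0.01,"y":0.01,"z":0,"yaw":0.7},{"x":-0.01,"y":0.01,"z":0,"yaw":0.7},{"x":-0.01,"y":0.01,"z":0,"yaw":0.7},{"x":-0.01,"y":0.01,"z":0,"yaw":0.7},{"x":-0.01,"y":0.01,"z":0,"yaw":0.7}]'>/dev/null; python3 st.py
python3 -m inch '[{"x":-0.01,"y":0,"z":0,"yaw":0.7},{"x":-0.01,"y":0,"z":0,"yaw":0.7},{"x":-0.01,"y":0,"z":0,"yaw":0.6},{"x":-0.01,"y":0,"z":0,"yaw":0.5},{"x":0,"y":0,"z":0,"yaw":0.35}]'>/dev/null; python3 st.py
```

```text
22.23 tcp [ 0.5953 -0.0357  0.2285] rot [ 1.7899e+02  5.0000e-02 -1.6813e+02] lean x,y deg [-0.16  1.  ] F [ 0.3  0.  -2. ] w 0.0137 j [ 15.  14. -10.  -1. -66. -92.]
22.65 tcp [ 0.5964 -0.0356  0.2283] rot [179.    -0.18 179.54] lean x,y deg [-0.17  1.  ] F [ 0.1 -1.3 -2.7] w 0.014 j [  15.   14.  -10.   -1.  -66. -105.]
```

Now at yaw -180.5°, with about 5° still to turn.

```bash
python3 -m inch '[{"x":0,"y":0,"z":0,"yaw":0.4},{"x":0,"y":0,"z":0,"yaw":0.35},{"x":0,"y":0,"z":0,"yaw":0.2},{"x":0,"y":0,"z":0,"yaw":0.1},{"x":0,"y":0,"z":0,"yaw":0}]'>/dev/null
python3 -m inch '[{"x":0,"y":0,"z":0,"yaw":0},{"x":0,"y":0,"z":0,"yaw":0},{"x":0,"y":0,"z":0,"yaw":0},{"x":0,"y":0,"z":0,"yaw":0},{"x":0,"y":0,"z":0,"yaw":0}]'>/dev/null; python3 st.py
python3 - <<'E'
from plant import r
import cv2,numpy as np
p,d=r.capture("wrist");q,e=r.capture("scene");t,d=r.capture("top")
im=np.vstack([np.hstack([p[60:300,160:560],q[120:280,240:507].repeat(3,0).repeat(3,1)[::2,::2][:240,:400]]),np.hstack([t[140:260,240:440].repeat(2,0).repeat(2,1),q[120:240,240:440].repeat(2,0).repeat(2,1)])]);cv2.imwrite("pics/fin.png",im[:,:,::-1]);print(im.shape)
I=r.camera_info("scene");np.savez("scene1.npz",p=q,d=e,**I)
I=r.camera_info("top");np.savez("top1.npz",p=t,d=d,**I)
E
```

```text
23.48 tcp [ 0.5963 -0.0357  0.228 ] rot [179.02  -0.27 174.95] lean x,y deg [-0.19  1.  ] F [ 0.9  0.  -2.8] w 0.0137 j [  15.   14.  -10.   -1.  -66. -109.]
(480, 800, 3)
```

View pics/fin.png

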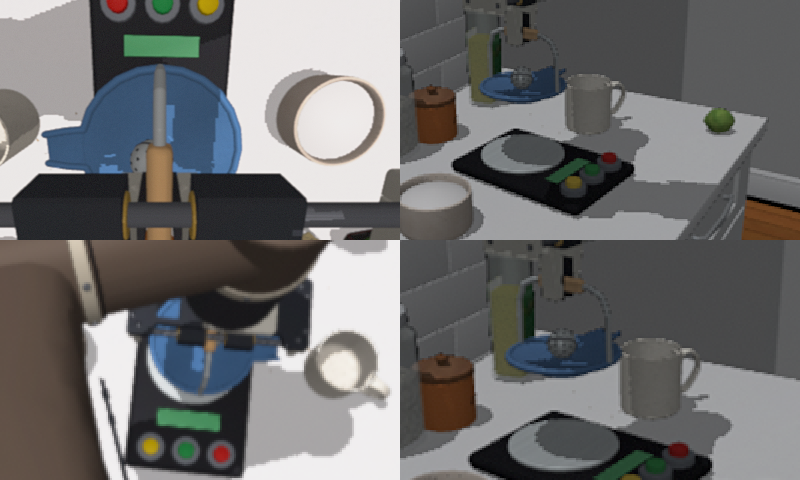

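The lip points at the mug, the dish hangs over the scale, and the mug and crock haven't moved. In the wrist view the ball, at about (143,155), looks shifted a little towards the lip relative to the bar at 160. I'll measure that shift and the tilt.

```bash
cat > ball.py <<'E'
from h import *
from plant import r
def grab(n):
    r_=r.capture(n);I=r.camera_info(n);return r_[0],r_[1],np.array(I["mtx"]),np.array(I["pose"])
def pts3(d,K,T):
    vv,uu=np.mgrid[:400,:640];return np.stack([(uu-K[0,2])/K[0,0]*d,(vv-K[1,2])/K[1,1]*d,d],-1)@T[:3,:3].T+T[:3,3]
from scipy.optimize import least_squares
out=[]
for n in("scene","wrist"):
    p,d,K,T=grab(n);P=pts3(d,K,T);h=cv2.cvtColor(p,cv2.COLOR_RGB2HSV)
    tcp=r.get_state()["tcp_pos"];ox,oy=tcp[:2];zo=tcp[2]-.1285+.029
    m=(np.hypot(P[...,0]-ox,P[...,1]-oy)<.05)&(P[...,2]>zo+.037-.0)&(P[...,2]<zo+.07)&(h[...,1]<70)&(d>0)
    q=P[m]
    if len(q)>15:
        f=least_squares(lambda c:np.linalg.norm(q-c,axis=1)-.018,[ox,oy,zo+.058],loss="soft_l1",f_scale=.001)
        print(n,len(q),"ball",f.x.round(4),"rel TCP",((f.x-tcp)*1000).round(1),"rms",np.sqrt((f.fun**2).mean()).round(4))
    b=(h[...,0]>100)&(h[...,0]<118)&(h[...,1]>90)&(d>0)&(np.abs(np.hypot(P[...,0]-ox,P[...,1]-oy)-.066)<.02)&(P[...,2]>zo+.02)
    q=P[b]; print(n,"rim pts",len(q))
    A=np.c_[q[:,:2]-[ox,oy],np.ones(len(q))]; rr=np.hypot(A[:,0],A[:,1]);A=np.c_[A,rr]
    c=least_squares(lambda c:A@c-q[:,2],[0,0,zo+.05,.17],loss="soft_l1",f_scale=.001).x
    print("  bowl tilt deg (z rise along x,y):",np.degrees(c[:2]).round(2))
E
python3 ball.py; python3 st.py
```

```text
scene 70 ball [ 0.5956 -0.0295  0.1858] rel TCP [ -0.8   6.2 -42.3] rms 0.0037
scene rim pts 300
  bowl tilt deg (z rise along x,y): [-1.11  1.07]
wrist 293 ball [ 0.5892 -0.0587  0.1831] rel TCP [ -7.2 -23.  -44.9] rms 0.0017
wrist rim pts 3741
  bowl tilt deg (z rise along x,y): [-0.92  0.87]
23.73 tcp [ 0.5963 -0.0357  0.228 ] rot [179.02  -0.27 174.94] lean x,y deg [-0.19  1.  ] F [-0.6 -0.8 -1.8] w 0.0138 j [  15.   14.  -10.   -1.  -66. -109.]
```

```bash
sed -i 's/zo+.037-.0)/zo+.026)/; s/zo+.07)/zo+.049)/; s/zo+.058/zo+.028/; s/<.05)&/<.038)\&/' ball.py; python3 ball.py
```

```text
scene 137 ball [ 0.6032 -0.0403  0.158 ] rel TCP [  6.8  -4.6 -70. ] rms 0.0014
scene rim pts 281
  bowl tilt deg (z rise along x,y): [-1.12  0.95]
wrist 449 ball [ 0.6006 -0.0404  0.1569] rel TCP [  4.3  -4.8 -71.2] rms 0.0004
wrist rim pts 3738
  bowl tilt deg (z rise along x,y): [-0.96  0.88]
```

```bash
python3 -m inch '[{"x":0,"y":0,"z":0,"yaw":0},{"x":0,"y":0,"z":0,"yaw":0},{"x":0,"y":0,"z":0,"yaw":0},{"x":0,"y":0,"z":0,"yaw":0},{"x":0,"y":0,"z":0,"yaw":0}]'>/dev/null
python3 -m inch '[{"x":0,"y":0,"z":0,"yaw":0},{"x":0,"y":0,"z":0,"yaw":0},{"x":0,"y":0,"z":0,"yaw":0},{"x":0,"y":0,"z":0,"yaw":0},{"x":0,"y":0,"z":0,"yaw":0}]'>/dev/null
python3 ball.py; python3 st.py
python3 - <<'E'
from h import *
from plant import r
p,d=r.capture("wrist");I=r.camera_info("wrist");K,T=np.array(I["mtx"]),np.array(I["pose"])
c,a,q=blob(p,(100,80,40),(118,255,255),(150,100,420,240));l=q[q[:,0]<q[:,0].min()+12];z=.1295+.02
tip=plane(K,T,(q[:,0].min(),l[:,1].mean()),z);tcp=r.get_state()["tcp_pos"];print("lip",tip,"dir",np.degrees(np.arctan2(tip[1]-tcp[1],tip[0]-tcp[0])),"mug dir",np.degrees(np.arctan2(-.237-tcp[1],.576-tcp[0])))
E
```

```text
scene 137 ball [ 0.603  -0.0405  0.1581] rel TCP [  6.6  -4.8 -69.9] rms 0.0015
scene rim pts 297
  bowl tilt deg (z rise along x,y): [-1.36  1.11]
wrist 448 ball [ 0.6007 -0.0404  0.157 ] rel TCP [  4.3  -4.7 -71. ] rms 0.0004
wrist rim pts 3729
  bowl tilt deg (z rise along x,y): [-0.92  0.92]
24.77 tcp [ 0.5964 -0.0357  0.2281] rot [179.02  -0.27 174.95] lean x,y deg [-0.18  1.  ] F [-0.4  0.2 -2.2] w 0.0135 j [  15.   14.  -10.   -1.  -66. -109.]
lip [ 0.582101   -0.13211675  0.1495    ] dir -98.4118511191845 mug dir -95.77565731723385
```

The ball and arm are at rest, and the lip is within about 3° of the mug bearing. Handing in.

```bash
python3 -c "
from plant import r
print(r.close_job())"; python3 st.py
```

```text
the job is handed in; nothing more can be done
None
the job is handed in; nothing more can be done
```

I pressed green, yellow and red in that order, then gripped the dish by its wooden grip and lifted it about 98 mm straight up. I then turned it 88° so the lip points at the mug, and handed the job in at about 25 s with the dish still held up.

**Last checks**
- **Rest and grip:** the arm and ball did not move over the last second, and the grip holds at 13.5–13.8 mm.
- **Position:** the dish is over the scale, 4 mm from its lift-off point at most 8 mm during the turn. The mug and crock look unmoved in the last pictures.
- **Lip direction:** the lip points at -98° and the mug is at -96°. The mug bearing is good to only a degree or two.
- **Ball:** it lies about 9 mm from the dish axis, so not dead centre, but still on the flat 12 mm floor. Its height was right in both views.

**Not perfect**
- **Tilt:** the dish is about 1.4° off level, low towards the lip and away from the robot. This comes from a 1° lean the tool picked up earlier; a swing to the left to cancel it only partly worked.
- **Yellow key:** that press peaked at 63 N wrist force, applied with the closed fingertips only. That is under the 120 N limit but harder than I intended. The green and red presses peaked at about 23 N.

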